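# Put the die grinder away in its case

### The arm

A 7-joint arm with a two-finger parallel gripper is mounted at the origin on the work surface. World frame = base frame: x ahead of the robot, y to its left, z up, the work surface at z = 0. Lengths are in m, angles in rad, forces in N, time in s.
With the tool pointing down it reaches from about 0.425 to 0.875 m from the base axis. Payload 4.7 kg.
Tool frame: the origin (TCP) lies midway between the tips of the shut fingers; the grasp point (between the pads) lies 19 mm behind it; z points along the fingers, y is the line along which they close (so a half turn about z gives the same grasp; the last joint's range is limited). The gripper opens to 87 mm and grips with 3 to 60 N. Pads are 19 mm wide; open, the fingers measure 117 mm over their backs; the gripper's body (75 mm by 190 mm) begins 51 mm behind the grasp point.
Start: joints at [-1.214, 0.321, -0.07, 1.45, 0.023, 1.371, -0.057], TCP at [0.219, 0.612, 0.194] pointing down, gripper open.
Joint ranges: [-2.86, 2.86], [-0.3, 2.09], [-1.38, 1.24], [0.06, 2.45], [-1.56, 4.7], [0.09, 2.05], [-2.69, 2.69]. Speed limits (rad/s): [2.57, 2.57, 3.14, 3.14, 3.14, 3.14, 3.14].

### API

Orientations are given as a rotation vector (axis times angle).
In Python, from bench import ctrl gives the robot as it stands. The module is installed in compiled form; this text tells all that it offers.
- The arm moves only by the tool carry_out, never from a script. Its argument "steps" is a list of rows, each a list of 7 numbers: the turn, a rotation vector about the world's x, y, z in degrees, then the shift along the world's x, y, z in cm, then the opening, from 0 (shut) to 1 (fully open). A call has 1 to 12 rows; each row is the pose to reach, as a shift and turn from the pose commanded when the call began; what a row does not reach only later rows make up. A row lasts 1/10 s, in which the tool goes at most 50 mm and 8.59 degrees, less where a joint would pass 70% of its speed; a pose out of reach is approached as far as the arm can. A call with a gripper value outside its range is refused whole. The fingers move at their own pace and stop on an object; "squeeze" is the grip in N (left out, the last holds). Time passes only in rows, so rows that repeat a pose let the fingers close. It gives the time, the measured TCP pose, the force, the opening and the grip force at its end, in the units of the state.
- ctrl.get_state(): the state, without advancing time (a new reading comes with each control period).
- ctrl.get_image(name): name is "side" or "top" or "wrist"; returns a dict with "pixels" (420x560x3 uint8, red, green, blue), "camera_matrix" (3x3 intrinsics, pixels), "cam_to_world" (4x4, takes a point from camera to world coordinates); the wrist camera has in their place "T_tool_cam" (4x4, takes a point from camera to tool coordinates, whose origin is the TCP and whose axes are the flange's). Camera axes: x right, y down, z forward; pixel columns grow to the right and rows downward; lengths in m; the calibration is good to about 2 mm. A picture is of the moment at which its call begins: read the wrist's pose just before it. There is no depth.
- ctrl.close_job(): hands the job in; it is judged then, once.
The state is a dict: "time": time; "joint_positions": joint angles; "qd": joint speeds; "joint_torque": joint torques, N m; "position": TCP position; "tool_rot": TCP orientation; "ft_force": force on the tool from outside, world axes, zero at the start; "torque": the same for the moment, N m; "grip_width": opening from 0.0 (shut) to 1.0 (fully open); "grip_force": force on a finger pad.
Only numpy, scipy, OpenCV 4.12 (cv2) and the standard library are available. Lean on these libraries where they do the work, as an engineer would, in place of code of your own. Each camera call takes 0.05 s, during which the arm holds its last target. There are 200 camera calls.

### The job

Put the orange grinder away: lift the lid of the blue case open, without flinging it, until it leans back on its stop and stays there by itself, then take the grinder off its sloping rest and lay it flat on its underside (the side it lies on now) on the case floor, in the empty space beside the charger. Set it down on the floor before letting go of it, leave the lid open, and leave the bin and the can where they are.

Things in the scene. Friction and masses are not known exactly. Their poses are not given: they have to be found in the camera images.
- case: Blue tool case, fixed; base 200 (x) x 320 (y) x 70 mm high, walls 6 mm, open on top under its lid. Origin: centre of the underside; x points from the front (tab side) to the hinge side, y along the width, z up. A fixed black charger block, 130 x 85 mm, top 52 mm above the underside, fills the +y end (case y +62 to +148 mm); the rest inside is empty.
- case_bay (a point): Point on the dark floor liner of the case (12 mm above the underside, 58 mm below the rim), in the middle of the empty space beside the charger, 55 mm to -y of the case's centre; axes as the case. The empty space is 188 mm (x) by 215 mm (y: from 100 mm to -y to about 115 mm to +y of this point).
- case_lid (a joint): Angle of the case's lid in rad: 0 shut, 1.8 leaning back on its stop (103 degrees). The hinge is free, lightly damped: short of upright the lid falls shut, past it the lid sinks onto the stop and stays. The lid is a blue shell 200 x 320 mm, 30 mm thick, 0.35 kg, hinged along the far upper rim of the case.
- lid_hinge (a point): Middle of the lid's hinge line, at the case's far rim (100 mm to +x of the case centre, 71 mm above its underside). Its axes turn with the lid and equal the case's when shut; the hinge line is y, and opening turns -x up.
- lid_tab (a point): Grip point in the black pull tab on the lid's front edge: tab 50 mm wide (y), 18 mm thick, sticking out 46 mm from the lid's front edge, clear all round. The point is 28 mm out from that edge, mid width and mid thickness (in the lid's axes 228 mm to -x and 13 mm to +z of the hinge). Axes turn with the lid, as lid_hinge.
- rest: Green steel tool rest, fixed, 200 x 130 mm, standing sideways to the robot. Its 66 mm wide plate slopes 35 degrees, rising to +x. A 24 mm lip closes the low end, with cheeks 20 mm high beside the lowest 28 mm. Over it hangs a steel wire rack (130 mm wide in y, 250 mm up) on two posts at the far end (x +100 mm), reaching forward to rack_bar. Origin: on the bench below rest_slope; x uphill, z up.
- rest_slope (a point): Middle of the sloping plate's upper surface, 75 mm above the bench; axes as the rest (level).
- rack_bar (a point): Middle of the rack's front bar (along y of the rest, 120 mm long, 10 mm thick), 30 mm to -x of rest_slope and 250 mm above the bench. It blocks a gripper that comes straight down; one leaning back square to the slope passes in front of it.
- grinder: Orange cordless die grinder, loose, 0.55 kg, 150 mm long (x -75 to +75), on the sloping rest, black tail (-x) against the lip, nose (+x) uphill. Body 105 mm long (x -75 to +30), 42 mm wide (y), 46 mm high with flat sides; then a round black neck 38 mm and a steel collet 20 mm thick. Origin: centre of the flat underside; z points out of its back, which carries a black switch pad.
- grinder_grip (a point): Point inside the grinder's body near its centre of mass, 12 mm to -x of its origin and 23 mm above its underside; axes as the grinder. Grip here across the 42 mm width (y).
- bin: Red open plastic bin 90 x 130 x 80 mm, loose, to be left alone. Origin: centre of the underside.
- can: Yellow can 66 mm across, 150 mm tall, loose, to be left alone. Origin: centre of the underside.
Not all that is in view belongs to the job. What is shaped like the grinder but purple or white is not meant.

How it is judged:
By the outcome, as a careful person would: the job done as asked, in the order asked, and still so for the second after the job is handed in, with the robot touching nothing.
It also fails if it takes over 72 s, if anything falls off the work surface, if the arm or the gripper's body presses on something with over 40 N, if the wrist force passes 120 N, or if a joint passes its speed limit or range.

## Working session

There is one attempt and no reset: what is moved stays moved. The work goes in short steps, Python scripts to look and compute and a tool call to move; the robot and the scene stay as the last step left them, time stands still between calls to the robot, and variables do not carry over. Pictures are saved under pics/ and viewed, at most 10 in all, crops included, and the job is handed in when it is done.

Besides the shell and the picture viewer there is one more tool, called after ">>>" in YAML: its name, and indented under it one key for each argument. carry_out: Moves the arm, as the interface text tells. Its arguments: {"type":"object","properties":{"steps":{"type":"array","items":{"type":"array","items":{"type":"number"}}},"squeeze":{"type":"number"}},"required":["steps"]}

```bash
mkdir -p pics; ls; cat > h.py <<'E'
import numpy as np, cv2, json
from scipy.spatial.transform import Rotation as R
from bench import ctrl
def cam(name):
    s=ctrl.get_state(); im=ctrl.get_image(name)
    K=np.array(im["camera_matrix"])
    if "cam_to_world" in im: T=np.array(im["cam_to_world"])
    else:
        W=np.eye(4); W[:3,:3]=R.from_rotvec(s["tool_rot"]).as_matrix(); W[:3,3]=s["position"]
        T=W@np.array(im["T_tool_cam"])
    return im["pixels"],K,T
def ray(K,T,uv):
    d=T[:3,:3]@np.linalg.solve(K,[uv[0],uv[1],1.]); return T[:3,3],d/np.linalg.norm(d)
def tri(rays):
    A=np.zeros((3,3));b=np.zeros(3)
    for o,d in rays:
        P=np.eye(3)-np.outer(d,d);A+=P;b+=P@o
    x=np.linalg.solve(A,b); return x,[round(1000*np.linalg.norm((np.eye(3)-np.outer(d,d))@(x-o)),1) for o,d in rays]
def onz(r,z): o,d=r; return o+d*(z-o[2])/d[2]
def proj(K,T,P):
    P=np.atleast_2d(P); c=(P-T[:3,3])@T[:3,:3]; p=c@K.T; return p[:,:2]/p[:,2:]
def save(n,px): cv2.imwrite("pics/"+n,cv2.cvtColor(px,cv2.COLOR_RGB2BGR))
E
python3 - <<'E'
from h import *
ims=[]
for n in("top","side"):
    px,K,T=cam(n); np.savez(n+".npz",px=px,K=K,T=T); print(n,K.round(1).tolist(),T.round(3).tolist())
    save(n+"0.png",cv2.resize(px,(800,600),interpolation=cv2.INTER_CUBIC))
s=ctrl.get_state();print(s)
E
```

```text
pics
top [[384.4, 0.0, 276.2], [0.0, 384.4, 209.3], [0.0, 0.0, 1.0]] [[0.003, -0.997, 0.077, 0.46], [-1.0, -0.003, -0.006, -0.038], [0.006, -0.077, -0.997, 1.105], [0.0, 0.0, 0.0, 1.0]]
side [[525.5, 0.0, 278.7], [0.0, 525.5, 198.9], [0.0, 0.0, 1.0]] [[0.898, -0.221, 0.381, 0.024], [-0.44, -0.453, 0.775, -1.101], [0.001, -0.864, -0.504, 0.875], [0.0, 0.0, 0.0, 1.0]]
{'time': 0.1, 'joint_positions': array([-1.213886  ,  0.32175327, -0.0700866 ,  1.45155757,  0.02263637,
        1.37081821, -0.05689957]), 'qd': array([-6.69179225e-04, -3.69718032e-03, -1.57764638e-03, -3.48212451e-03,
       -3.29448016e-04, -6.60153623e-06, -5.78304524e-04]), 'joint_torque': array([ 2.44359981e-04, -4.92571807e+01, -4.05347329e-01, -3.13395989e+01,
       -6.39188569e-02,  3.95436853e-02,  9.41457370e-05]), 'position': array([0.21836222, 0.61163423, 0.19256582]), 'tool_rot': array([-5.35765204e-01, -3.09539733e+00,  2.73541607e-03]), 'ft_force': array([-0.52351249, -0.15218638, -0.43429592]), 'torque': array([ 0.04574976, -0.00036301,  0.05959877]), 'grip_force': 0.0, 'grip_width': 0.9967879204548697}
```

View pics/top0.png

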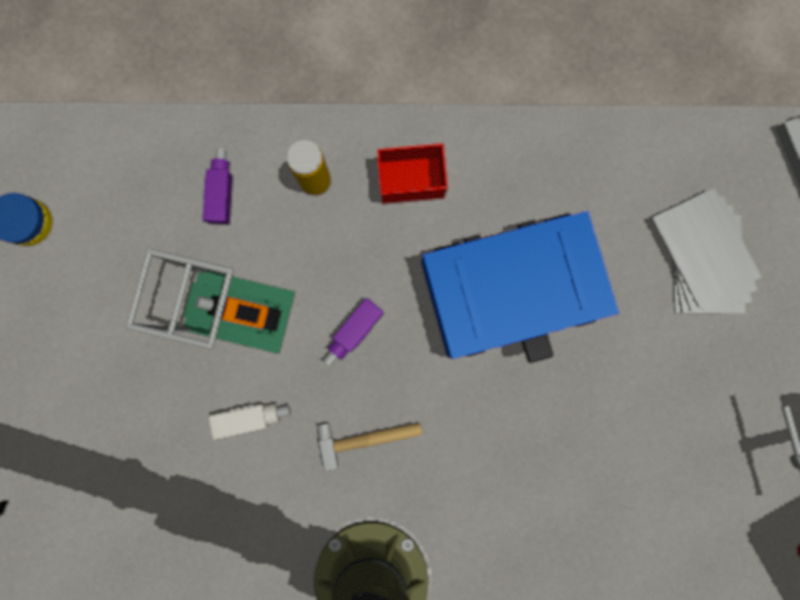

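View pics/side0.png

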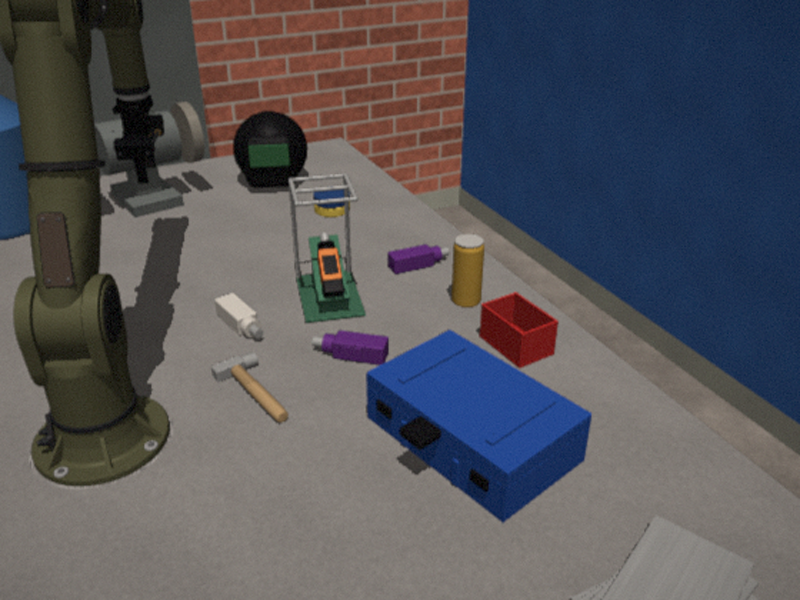

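Pixels in the 800x600 top view, with candidates for the grinder:
- Orange grinder on the green rest, (247,314): this is the one that matches the description.
- Purple at (217,190) and (355,330), and white at (245,420): decoys.
- Case: lid corners at about (423,254), (588,213), (618,314) and (452,356), tab at (537,347).

Next is a close crop to confirm the choice and pick exact pixels.

```bash
python3 - <<'E'
from h import *
def crop(n,x,y,w,h):
    px=np.load(n+".npz")["px"]; c=cv2.resize(px[y:y+h,x:x+w],(400,300),interpolation=cv2.INTER_CUBIC)
    f=w/400
    for g in range(0,w,20):
        cv2.putText(c,str(x+g),(int(g/f),9),0,.33,(255,255,255),1);cv2.line(c,(int(g/f),10),(int(g/f),16),(255,255,255),1)
    for g in range(20,h,20):
        cv2.putText(c,str(y+g),(0,int(g/f)+4),0,.33,(255,255,255),1)
    return c
m=np.vstack([np.hstack([crop("top",80,165,140,105),crop("side",190,115,80,120//2+0) if 0 else crop("side",180,118,144,108)]),
 np.hstack([crop("top",285,140,160,120),crop("side",250,225,180,135)])])
save("mont.png",m)
E
```

```text
(no output)
```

View pics/mont.png

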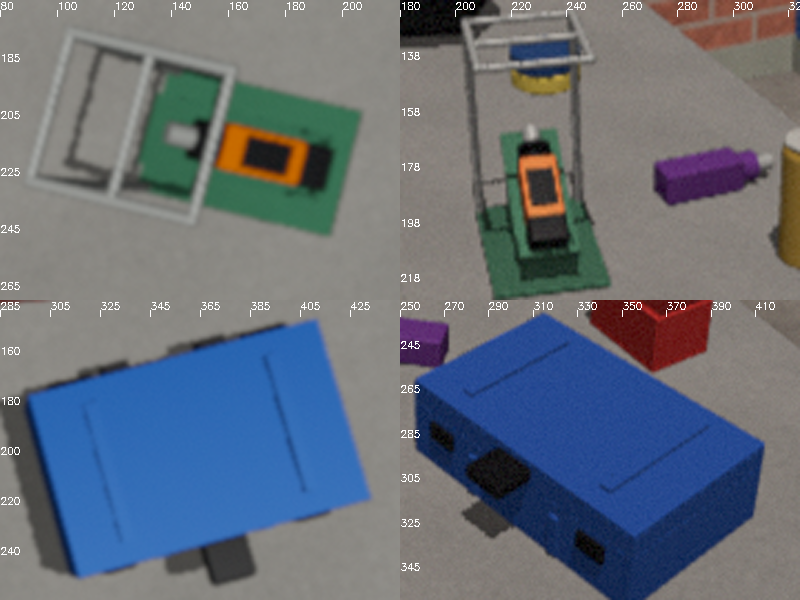

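The crop confirms the orange grinder on the rest, with its tail at the lip (right end in the top view). The case lid corners and the rack are clear in both views. Now I fit the poses.

```bash
python3 - <<'E'
from h import *
from scipy.optimize import least_squares
t=np.load("top.npz");s=np.load("side.npz"); C={"t":(t["K"],t["T"]),"s":(s["K"],s["T"])}
def fit(obs,mod,x0,nm):
    f=lambda p:np.concatenate([(proj(*C[c],mod(p,k))[0]-uv) for c,k,uv in obs])
    r=least_squares(f,x0,loss="soft_l1"); print(nm,r.x.round(4),"res",r.fun.round(1).tolist()); return r.x
def place(p,q): 
    c,s_=np.cos(p[2]),np.sin(p[2]); return np.array([p[0]+c*q[0]-s_*q[1],p[1]+s_*q[0]+c*q[1],q[2]])
# case: p=x,y,yaw,ztop
cm=lambda p,k:place(p,(k[0],k[1],p[3]-k[2]))
L=[(.1,.16,0),(.1,-.16,0),(-.1,-.16,0),(-.1,.16,0)]
obs=list(zip("tttt",L,[(295.8,177.6),(412.2,147.6),(433.8,218.8),(317,250.8)]))+list(zip("ssss",[L[3],L[0],L[1],L[2]],[(257.2,260.1),(313.5,232.2),(413.4,289.8),(355.3,331.2)]))
obs+=[("t",(-.146,.025,.008),(370.2,253.6)),("t",(-.146,-.025,.008),(387,248.4))]
case=fit(obs,cm,[.55,-.2,.25,.1],"case")
c,s_=np.cos(case[2]),np.sin(case[2])
print("tab",place(case,(-.128,0,.084)),"hinge",place(case,(.1,0,.071)),"bay",place(case,(0,-.055,.012)))
# rest: p=x,y,yaw,zbar
rm=lambda p,k:place(p,(k[0],k[1],k[2] if k[2]<.1 else p[3]))
obs=[("t",(-.1,-.065,.004),(206.7,203.5)),("t",(-.1,.065,.004),(195.5,246.9)),("s",(-.1,.065,.004),(214.9,225.3)),("s",(-.1,-.065,.004),(255.2,220.6)),
("t",(-.033,-.065,.25),(161.9,188.8)),("t",(-.033,.065,.25),(148.3,242)),("s",(-.033,.065,.25),(206.6,142.5)),("s",(-.033,-.065,.25),(249.5,138.9))]
rest=fit(obs,rm,[.4,.3,1.4,.255],"rest")
a=np.radians(35)
# grinder: lies on a 35deg slope; p=x,y,yaw,z of its origin
def gm(p,k):
    Rm=(R.from_euler("z",p[2])*R.from_euler("y",-a)).as_matrix(); return np.r_[p[0],p[1],p[3]]+Rm@np.array(k)
G=[(.03,-.021,.046),(.03,.021,.046),(-.075,-.021,.046),(-.075,.021,.046)]
obs=list(zip("tttt",G,[(159.1,208.4),(156.3,223.8),(195.9,216.5),(193.8,231.5)]))+list(zip("ssss",[G[1],G[0],G[3],G[2]],[(223.2,174.2),(236.2,173.4),(227.2,206.9),(240.1,205.5)]))
g=fit(obs,gm,[rest[0],rest[1],rest[2],.07],"grinder")
print("grip",gm(g,(-.012,0,.023)),"rest_slope",place(rest,(0,0,.075)))
d=gm(g,(0,0,0))-place(rest,(0,0,.075)); print("rel in rest", R.from_euler("z",-rest[2]).apply(d).round(4))
E
```

```text
case [ 0.569  -0.2767  0.2663  0.0967] res [0.3, -0.1, -0.6, -1.0, -0.5, 0.1, -0.7, -0.0, -0.8, 0.7, 1.1, -1.5, 0.7, -0.1, -0.1, 0.5, -0.2, 0.6, 1.2, 0.8]
tab [ 0.44548043 -0.31039843  0.084     ] hinge [ 0.66544128 -0.25038821  0.071     ] bay [ 0.58344337 -0.32976921  0.012     ]
rest [0.5224 0.2642 1.3321 0.2461] res [1.4, 0.0, 1.0, 0.7, -0.9, 0.2, 1.1, -0.1, -1.1, -2.4, -2.8, 0.8, -0.2, 0.7, 1.0, 0.4]
grinder [0.5199 0.2614 1.348  0.0666] res [0.6, -0.7, -0.6, -0.2, 1.1, 0.0, -0.5, 0.1, -1.2, 1.3, -0.7, 0.6, -0.1, -0.7, 0.8, -0.9]
grip [0.51484021 0.23899353 0.07859509] rest_slope [0.52239668 0.26421231 0.075     ]
rel in rest [-0.0033  0.0017 -0.0084]
```

```bash
cat >> h.py <<'E'
def frame(yaw,al,flip=1):
    "tool: approach leans forward by al (deg) along heading yaw (rad) from straight down; y axis along heading+90, times flip"
    f=np.array([np.cos(yaw),np.sin(yaw),0]); a=np.radians(al)
    z=np.sin(a)*f-np.cos(a)*np.array([0,0,1]); y=flip*np.array([-f[1],f[0],0])
    return R.from_matrix(np.c_[np.cross(y,z),y,z])
def delta(Rt,pg,s=None,back=.019):
    "turn deg and shift cm to bring the grasp point to pg with orientation Rt"
    s=s or ctrl.get_state(); R0=R.from_rotvec(s["tool_rot"])
    tcp=np.asarray(pg)+Rt.as_matrix()[:,2]*back
    return np.r_[np.degrees((Rt*R0.inv()).as_rotvec()),100*(tcp-s["position"])].round(2)
def st():
    s=ctrl.get_state(); M=R.from_rotvec(s["tool_rot"]).as_matrix()
    print("t",round(s["time"],2),"q",s["joint_positions"].round(2),"tcp",s["position"].round(4),"grasp",(s["position"]-.019*M[:,2]).round(4),"F",s["ft_force"].round(1),"w",round(s["grip_width"],3),"gf",round(s["grip_force"],1)); print("y",M[:,1].round(3),"z",M[:,2].round(3))
E
python3 - <<'E'
from h import *
st(); s=ctrl.get_state()
print(ctrl.get_image("wrist")["T_tool_cam"])
for fl in(1,-1): print(fl,delta(frame(.266,35,fl),[.445,-.31,.18]))
p0=s["position"]; 
for d in range(-9,-109,-9):
    q=R.from_euler("z",d,degrees=True).apply(p0); print(d,(100*(q-p0)).round(1))
E
```

```text
t 0.1 q [-1.21  0.32 -0.07  1.45  0.02  1.37 -0.06] tcp [0.2184 0.6116 0.1926] grasp [0.2184 0.6117 0.2116] F [-0.5 -0.2 -0.4] w 0.997 gf 0.0
y [ 0.336  0.942 -0.002] z [-0.    -0.002 -1.   ]
[[-2.27517779e-04 -9.58241780e-01 -2.85959156e-01  7.79995157e-02]
 [ 9.99999438e-01  7.79707397e-05 -1.05690783e-03  5.20728117e-04]
 [ 1.03506969e-03 -2.85959236e-01  9.58241224e-01 -1.91337814e-01]
 [ 0.00000000e+00  0.00000000e+00  0.00000000e+00  1.00000000e+00]]
1 [ -1.28 -35.51  33.8   23.71 -91.89  -2.82]
-1 [  46.03   -1.88 -139.39   23.71  -91.89   -2.82]
-9 [ 9.3 -4.2  0. ]
-18 [17.8 -9.7  0. ]
-27 [ 25.4 -16.6   0. ]
-36 [ 31.8 -24.5  -0. ]
-45 [ 36.9 -33.4   0. ]
-54 [ 40.5 -42.9   0. ]
-63 [ 42.6 -52.9  -0. ]
-72 [ 43.1 -63.    0. ]
-81 [ 42.  -73.2   0. ]
-90 [ 39.3 -83.    0. ]
-99 [ 35.2 -92.3   0. ]
-108 [  29.6 -100.8    0. ]
```

>>> carry_out:
  steps:
    - [0,0,-2,2,-1,5,1]
    - [0,0,-4,4,-2,10,1]
    - [0,0,-9,9.3,-4.2,14,1]
    - [0,0,-13,14,-7,18,1]
    - [0,0,-18,17.8,-9.7,20,1]
    - [0,0,-22,22,-13,20,1]
    - [0,0,-27,25.4,-16.6,20,1]
    - [0,0,-32,29,-20.5,20,1]
    - [0,0,-36,31.8,-24.5,20,1]
    - [0,0,-41,34.5,-29,20,1]
    - [0,0,-45,36.9,-33.4,20,1]
    - [0,0,-50,39,-38,20,1]

```text
time: 1.35
position: [0.5869, 0.2727, 0.3929]
tool_rot: [-1.798, -2.576, 0.001]
ft_force: [-0.3, 0.1, -0.1]
grip_width: 1.002
grip_force: 0.0
```

>>> carry_out:
  steps:
    - [0,0,-6,1.2,-5,0,1]
    - [0,0,-12,2.2,-10,0,1]
    - [0,0,-18,3,-15,0,1]
    - [0,0,-24,3.4,-20,0,1]
    - [0,0,-30,3.6,-25,0,1]
    - [0,0,-36,3.3,-30,0,1]
    - [0,0,-42,2.6,-35,0,1]
    - [0,0,-48,1.5,-40,0,1]
    - [0,0,-56,0,-45,0,1]
    - [0,0,-64,-2,-50,0,1]
    - [0,0,-72,-4,-53,0,1]
    - [0,0,-80,-6,-54,0,1]

```text
time: 2.55
position: [0.5225, -0.2716, 0.3931]
tool_rot: [3.036, 0.8, -0.004]
ft_force: [0.2, 0.3, 0.3]
grip_width: 0.997
grip_force: 0.0
```

```bash
python3 - <<'E'
from h import *
st(); print(delta(frame(.266,35,-1),[.445,-.31,.20]))
E
```

```text
t 2.55 q [-0.17  0.2   0.75  1.26 -0.14  1.73 -0.51] tcp [ 0.5225 -0.2716  0.3931] grasp [ 0.5226 -0.2716  0.4121] F [0.2 0.3 0.3] w 0.997 gf 0.0
y [ 0.493 -0.87   0.002] z [-0.002 -0.003 -1.   ]
[ 13.51 -32.57 -13.8   -6.7   -3.55 -20.86]
```

>>> carry_out:
  steps:
    - [2.7,-6.5,-2.8,-2,-1,-3,1]
    - [5.4,-13,-5.5,-4,-2,-6,1]
    - [8.1,-19.5,-8.3,-6,-3,-9,1]
    - [10.8,-26,-11,-6.7,-3.5,-12,1]
    - [13.5,-32.6,-13.8,-6.7,-3.5,-15,1]
    - [13.5,-32.6,-13.8,-6.7,-3.5,-17,1]
    - [13.5,-32.6,-13.8,-6.7,-3.5,-17,1]
    - [13.5,-32.6,-13.8,-6.7,-3.5,-17,1]

```text
time: 3.35
position: [0.4597, -0.3007, 0.2246]
tool_rot: [-2.895, -0.411, -0.921]
ft_force: [-0.0, 0.2, 0.1]
grip_width: 0.998
grip_force: 0.0
```

```bash
python3 - <<'E'
from h import *
st(); px,K,T=cam("wrist"); np.savez("w1.npz",px=px,K=K,T=T)
P=R.from_euler("z",.2663).apply([(-.146,.025,.0835),(-.146,-.025,.0835),(-.1,.025,.0835),(-.1,-.025,.0835),(-.1,.16,.1),(-.1,-.16,.1)])+[.569,-.2767,0.009]
for i,u in enumerate(proj(K,T,P)):
    cv2.circle(px,tuple(int(v) for v in u),3,(255,0,0),1); print(u.round(1))
save("w1.png",px)
print(delta(frame(.266,35,-1),[.4455,-.3104,.086]))
E
```

```text
t 3.35 q [-0.1  -0.27  0.9   2.04 -0.39  1.   -0.3 ] tcp [ 0.4597 -0.3007  0.2246] grasp [ 0.4491 -0.3036  0.2401] F [-0.   0.2  0.1] w 0.998 gf 0.0
y [ 0.275 -0.961  0.008] z [ 0.556  0.152 -0.817]
[266.8 298.3]
[313.5 299. ]
[268.2 255.4]
[312.8 256.1]
[140.5 251. ]
[440.4 255.3]
[  0.49   0.39  -0.78  -0.43  -0.65 -15.5 ]
```

View pics/w1.png

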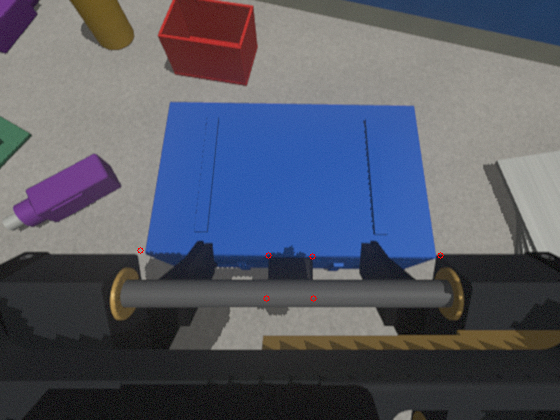

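```bash
python3 - <<'E'
from h import *
print(delta(frame(.266,20,-1),[.4455,-.3104,.130]),delta(frame(.266,20,-1),[.4455,-.3104,.084]))
E
```

```text
[ -3.56  14.84  -0.85  -0.86  -0.77 -11.33] [ -3.56  14.84  -0.85  -0.86  -0.77 -15.93]
```

>>> carry_out:
  steps:
    - [-1.8,7.4,-0.4,-0.5,-0.4,-3,1]
    - [-3.6,14.8,-0.8,-0.9,-0.8,-6,1]
    - [-3.6,14.8,-0.8,-0.9,-0.8,-9,1]
    - [-3.6,14.8,-0.8,-0.9,-0.8,-11.3,1]
    - [-3.6,14.8,-0.8,-0.9,-0.8,-13,1]
    - [-3.6,14.8,-0.8,-0.9,-0.8,-14.5,1]
    - [-3.6,14.8,-0.8,-0.9,-0.8,-15.9,1]
    - [-3.6,14.8,-0.8,-0.9,-0.8,-15.9,1]

```text
time: 4.2
position: [0.451, -0.308, 0.0639]
tool_rot: [-3.022, -0.407, -0.528]
ft_force: [0.1, -0.3, -0.1]
grip_width: 0.999
grip_force: 0.0
```

>>> carry_out:
  steps:
    - [0,0,0,0,0,0,0.4]
    - [0,0,0,0,0,0,0.4]
    - [0,0,0,0,0,0,0.4]
    - [0,0,0,0,0,0,0.4]
    - [0,0,0,0,0,0,0.4]
    - [0,0,0,0,0,0,0.4]
  squeeze: 15

```text
time: 4.8
position: [0.4501, -0.3087, 0.0647]
tool_rot: [-3.022, -0.403, -0.533]
ft_force: [-0.2, -0.3, 1.2]
grip_width: 0.565
grip_force: 15.0
```

```bash
python3 - <<'E'
from h import *
st()
E
```

```text
t 4.8 q [-0.07  0.09  0.88  2.09 -0.49  0.88 -0.21] tcp [ 0.4501 -0.3087  0.0647] grasp [ 0.4439 -0.3104  0.0826] F [-0.2 -0.3  1.2] w 0.565 gf 15.0
y [ 0.262 -0.965 -0.001] z [ 0.33   0.091 -0.94 ]
```

```bash
python3 - <<'E'
from h import *
hd=np.array([.9648,.2631,0]); v=np.array([-.2290,.0118])
s=ctrl.get_state(); g=lambda th:hd*(v[0]*np.cos(th)+v[1]*np.sin(th)-v[0])+np.array([0,0,1])*(-v[0]*np.sin(th)+v[1]*np.cos(th)-v[1])
a0=19.7
for th in np.r_[0:1.76:.15,1.77]:
    al=a0-8*th; Rt=frame(.266,al,-1).as_matrix()[:,2]-frame(.266,a0,-1).as_matrix()[:,2]
    print(round(th,2),"turn",(np.array([-.263,.965,0])*(a0-al)).round(1),(100*(g(th)+.019*Rt)).round(2))
E
```

```text
0.0 turn [-0.  0.  0.] [0. 0. 0.]
0.15 turn [-0.3  1.2  0. ] [0.38 0.1  3.4 ]
0.3 turn [-0.6  2.3  0. ] [1.25 0.34 6.69]
0.45 turn [-0.9  3.5  0. ] [2.59 0.7  9.81]
0.6 turn [-1.3  4.6  0. ] [ 4.36  1.19 12.68]
0.75 turn [-1.6  5.8  0. ] [ 6.52  1.78 15.24]
0.9 turn [-1.9  6.9  0. ] [ 9.03  2.46 17.43]
1.05 turn [-2.2  8.1  0. ] [11.83  3.23 19.2 ]
1.2 turn [-2.5  9.3  0. ] [14.85  4.05 20.51]
1.35 turn [-2.8 10.4  0. ] [18.03  4.92 21.33]
1.5 turn [-3.2 11.6  0. ] [21.29  5.81 21.65]
1.65 turn [-3.5 12.7  0. ] [24.57  6.7  21.46]
1.77 turn [-3.7 13.7  0. ] [27.14  7.4  20.93]
```

>>> carry_out:
  steps:
    - [-0.1,0.4,0,0.1,0,1.1,0.4]
    - [-0.2,0.8,0,0.2,0.1,2.3,0.4]
    - [-0.3,1.2,0,0.4,0.1,3.4,0.4]
    - [-0.4,1.6,0,0.6,0.2,4.5,0.4]
    - [-0.5,1.9,0,0.9,0.3,5.6,0.4]
    - [-0.6,2.3,0,1.25,0.35,6.7,0.4]
    - [-0.7,2.7,0,1.65,0.45,7.75,0.4]
    - [-0.8,3.1,0,2.1,0.6,8.8,0.4]
    - [-0.9,3.5,0,2.6,0.7,9.8,0.4]
    - [-1.1,3.9,0,3.15,0.85,10.8,0.4]
    - [-1.2,4.3,0,3.75,1.0,11.75,0.4]
    - [-1.3,4.6,0,4.35,1.2,12.7,0.4]

```text
time: 6.0
position: [0.4956, -0.2961, 0.1915]
tool_rot: [-3.053, -0.409, -0.411]
ft_force: [9.7, -3.0, -8.5]
grip_width: 0.561
grip_force: 15.0
```

```bash
python3 - <<'E'
from h import *
st()
s=ctrl.get_state();g=s["position"]-.019*R.from_rotvec(s["tool_rot"]).as_matrix()[:,2]-[.6654,-.2504,.071]
x=g[:2]@[.9648,.2631];print(np.hypot(x,g[2]),np.arctan2(g[2],-x)-.05)
E
```

```text
t 6.0 q [-0.17  0.02  0.82  1.84 -0.24  1.14 -0.57] tcp [ 0.4956 -0.2961  0.1915] grasp [ 0.4908 -0.2974  0.2099] F [ 9.7 -3.  -8.5] w 0.561 gf 15.0
y [ 0.263 -0.965  0.002] z [ 0.255  0.068 -0.964]
0.22800674162754517 0.604878316835798
```

```bash
python3 - <<'E'
from h import *
hd=np.array([.9648,.2631,0]); 
def g(th,r):
    v=np.array([-.2290,.0118])*r/.2293
    return hd*(v[0]*np.cos(th)+v[1]*np.sin(th))+np.array([0,0,1])*(-v[0]*np.sin(th)+v[1]*np.cos(th))
for th in np.r_[.65:1.71:.05,1.74,1.77]:
    al=lambda t:19.7-8*t
    Rt=frame(.266,al(th),-1).as_matrix()[:,2]-frame(.266,al(.6),-1).as_matrix()[:,2]
    print(round(th,2),"turn",(np.array([-.263,.965,0])*8*(th-.6)).round(1),(100*(g(th,.227)-g(.6,.2293)+.019*Rt)).round(2))
E
```

```text
0.65 turn [-0.1  0.4  0. ] [0.85 0.23 0.74]
0.7 turn [-0.2  0.8  0. ] [1.56 0.43 1.59]
0.75 turn [-0.3  1.2  0. ] [2.32 0.63 2.39]
0.8 turn [-0.4  1.5  0. ] [3.11 0.85 3.16]
0.85 turn [-0.5  1.9  0. ] [3.94 1.07 3.88]
0.9 turn [-0.6  2.3  0. ] [4.8  1.31 4.56]
0.95 turn [-0.7  2.7  0. ] [5.7  1.55 5.19]
1.0 turn [-0.8  3.1  0. ] [6.62 1.81 5.78]
1.05 turn [-0.9  3.5  0. ] [7.57 2.07 6.31]
1.1 turn [-1.1  3.9  0. ] [8.55 2.33 6.8 ]
1.15 turn [-1.2  4.2  0. ] [9.55 2.6  7.23]
1.2 turn [-1.3  4.6  0. ] [10.57  2.88  7.61]
1.25 turn [-1.4  5.   0. ] [11.6   3.16  7.94]
1.3 turn [-1.5  5.4  0. ] [12.65  3.45  8.21]
1.35 turn [-1.6  5.8  0. ] [13.71  3.74  8.43]
1.4 turn [-1.7  6.2  0. ] [14.78  4.03  8.59]
1.45 turn [-1.8  6.6  0. ] [15.86  4.33  8.7 ]
1.5 turn [-1.9  6.9  0. ] [16.94  4.62  8.75]
1.55 turn [-2.   7.3  0. ] [18.03  4.92  8.74]
1.6 turn [-2.1  7.7  0. ] [19.11  5.21  8.67]
1.65 turn [-2.2  8.1  0. ] [20.18  5.5   8.55]
1.7 turn [-2.3  8.5  0. ] [21.25  5.8   8.37]
1.74 turn [-2.4  8.8  0. ] [22.1   6.03  8.19]
1.77 turn [-2.5  9.   0. ] [22.73  6.2   8.03]
```

>>> carry_out:
  steps:
    - [-0.1,0.4,0,0.85,0.25,0.75,0.4]
    - [-0.2,0.8,0,1.55,0.45,1.6,0.4]
    - [-0.3,1.2,0,2.3,0.65,2.4,0.4]
    - [-0.4,1.5,0,3.1,0.85,3.15,0.4]
    - [-0.5,1.9,0,3.95,1.05,3.9,0.4]
    - [-0.6,2.3,0,4.8,1.3,4.55,0.4]
    - [-0.7,2.7,0,5.7,1.55,5.2,0.4]
    - [-0.8,3.1,0,6.6,1.8,5.8,0.4]
    - [-0.9,3.5,0,7.55,2.05,6.3,0.4]
    - [-1.1,3.9,0,8.55,2.35,6.8,0.4]
    - [-1.2,4.2,0,9.55,2.6,7.25,0.4]
    - [-1.3,4.6,0,10.55,2.9,7.6,0.4]

```text
time: 7.2
position: [0.6, -0.2678, 0.2688]
tool_rot: [-3.079, -0.411, -0.281]
ft_force: [-1.6, -2.6, 4.9]
grip_width: 0.554
grip_force: 15.0
```

```bash
cat >> h.py <<'E'
def lid():
    s=ctrl.get_state();g=s["position"]-.019*R.from_rotvec(s["tool_rot"]).as_matrix()[:,2]-[.6654,-.2504,.071]
    x=g[:2]@[.9648,.2631];print("r,th",np.hypot(x,g[2]),np.arctan2(g[2],-x)-.05)
E
python3 - <<'E'
from h import *
st(); lid()
E
```

```text
t 7.2 q [-0.2   0.24  0.79  1.49 -0.31  1.36 -0.7 ] tcp [ 0.6    -0.2678  0.2688] grasp [ 0.5967 -0.2687  0.2875] F [-1.6 -2.6  4.9] w 0.554 gf 15.0
y [ 0.262 -0.965  0.001] z [ 0.175  0.046 -0.983]
r,th 0.2278540865844639 1.2034111495740765
```

Relative to 1.2 the offset is (10.55, 2.9, 7.6), so I continue from there with smaller steps.

>>> carry_out:
  steps:
    - [-0.1,0.4,0,1.05,0.3,0.4,0.4]
    - [-0.2,0.8,0,2.1,0.55,0.65,0.4]
    - [-0.3,1.2,0,3.15,0.85,0.85,0.4]
    - [-0.4,1.6,0,4.25,1.15,1.05,0.4]
    - [-0.5,2.0,0,5.3,1.45,1.15,0.4]
    - [-0.6,2.3,0,6.4,1.75,1.2,0.4]
    - [-0.7,2.7,0,7.5,2.0,1.2,0.4]
    - [-0.8,3.1,0,8.55,2.3,1.1,0.4]
    - [-0.9,3.5,0,9.6,2.6,1.0,0.4]
    - [-1.0,3.9,0,10.7,2.9,0.8,0.4]
    - [-1.1,4.2,0,11.5,3.1,0.6,0.4]
    - [-1.2,4.4,0,12.1,3.3,0.45,0.4]

```text
time: 8.4
position: [0.7241, -0.2339, 0.2755]
tool_rot: [-3.099, -0.418, -0.171]
ft_force: [3.4, -1.9, 10.3]
grip_width: 0.557
grip_force: 15.0
```

```bash
python3 - <<'E'
from h import *
st(); lid()
E
```

```text
t 8.4 q [-0.13  0.54  0.73  1.12 -0.42  1.52 -0.79] tcp [ 0.7241 -0.2339  0.2755] grasp [ 0.722  -0.2344  0.2943] F [ 3.4 -1.9 10.3] w 0.557 gf 15.0
y [ 0.264 -0.964  0.004] z [ 0.107  0.025 -0.994]
r,th 0.2309690707894 1.7783970179668218
```

>>> carry_out:
  steps:
    - [0,0,0,0,0,0,0.9]
    - [0,0,0,0,0,0,0.9]
    - [0,0,0,0,0,0,0.9]
    - [0,0,0,0,0,0,0.9]
    - [0,0,0,0,0,1,0.9]
    - [0,0,0,0,0,3,0.9]
    - [0,0,0,0,0,6,0.9]
    - [0,0,0,0,0,10,0.9]
    - [0,0,0,-4,1,13,0.9]
    - [0,0,0,-8,4,13,0.9]
    - [0,0,0,-11,8,13,0.9]
    - [0,0,0,-13,12,13,0.9]

```text
time: 9.6
position: [0.5878, -0.1152, 0.4032]
tool_rot: [-3.097, -0.408, -0.161]
ft_force: [0.3, 0.3, 0.4]
grip_width: 0.9
grip_force: 0.0
```

```bash
python3 - <<'E'
from h import *
st(); s=ctrl.get_state()
n=[-np.sin(np.radians(35))*np.cos(1.34),-np.sin(np.radians(35))*np.sin(1.34),np.cos(np.radians(35))]
print(delta(frame(1.34,35,-1),np.array([.515,.239,.081])+.15*np.array(n)),np.round(n,3))
px,K,T=cam("top");save("top1.png",px)
E
```

```text
t 9.6 q [-0.48  0.13  0.76  1.31 -0.14  1.65 -1.05] tcp [ 0.5878 -0.1152  0.4032] grasp [ 0.5859 -0.1157  0.422 ] F [0.3 0.3 0.4] w 0.9 gf 0.0
y [ 0.259 -0.966 -0.   ] z [ 0.1    0.027 -0.995]
[ 21.88 -21.23  60.37  -9.    28.11 -21.48] [-0.131 -0.558  0.819]
```

View pics/top1.png

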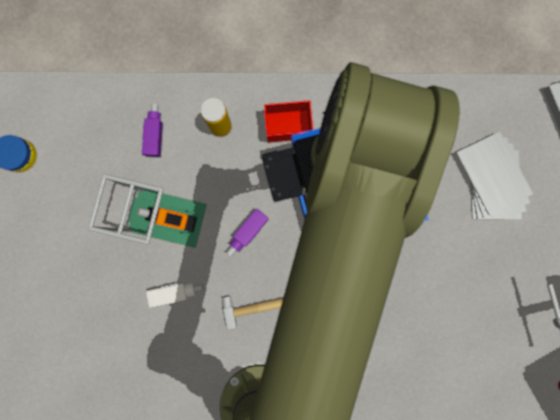

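>>> carry_out:
  steps:
    - [2.7,-2.7,7.5,-1,3.5,0,0.9]
    - [5.5,-5.3,15,-2.2,7,0,0.9]
    - [8.2,-8,22.6,-3.4,10.5,0,0.9]
    - [11,-10.6,30,-4.5,14,-2,0.9]
    - [13.7,-13.3,37.7,-5.6,17.5,-5,0.9]
    - [16.4,-16,45.2,-6.8,21,-8,0.9]
    - [19,-18.6,52.8,-8,24.5,-11,0.9]
    - [21.9,-21.2,60.4,-9,26,-14,0.9]
    - [21.9,-21.2,60.4,-9,27,-17,0.9]
    - [21.9,-21.2,60.4,-9,27,-17,0.9]
    - [21.9,-21.2,60.4,-9,27,-17,0.9]

```text
time: 10.75
position: [0.5005, 0.1552, 0.2332]
tool_rot: [-2.103, -1.672, -0.664]
ft_force: [-0.1, -0.4, 0.5]
grip_width: 0.896
grip_force: 0.0
```

```bash
python3 - <<'E'
from h import *
st()
px,K,T=cam("wrist");np.savez("w2.npz",px=px,K=K,T=T)
a=np.radians(35)
Rm=(R.from_euler("z",1.348)*R.from_euler("y",-a)).as_matrix(); G=[(.03,-.021,.046),(.03,.021,.046),(-.075,-.021,.046),(-.075,.021,.046)]
pr=proj(K,T,np.array([.5199,.2614,.0666])+np.array(G)@Rm.T);print(pr.round(1))
for u in pr: cv2.circle(px,tuple(int(v) for v in u),3,(255,0,0),1)
p2,K2,T2=cam("side"); 
save("w2.png",np.hstack([cv2.resize(px,(400,300)),cv2.resize(p2[190:400,220:500],(400,300))]))
E
```

```text
t 10.75 q [-0.71 -0.15  0.75  1.98 -0.54  1.19 -0.01] tcp [0.5005 0.1552 0.2332] grasp [0.4981 0.1446 0.2488] F [-0.1 -0.4  0.5] w 0.896 gf 0.0
y [ 0.974 -0.226  0.002] z [ 0.131  0.557 -0.82 ]
[[299.5 170.1]
 [263.1 170.2]
 [298.7 253.3]
 [265.3 253.5]]
```

View pics/w2.png

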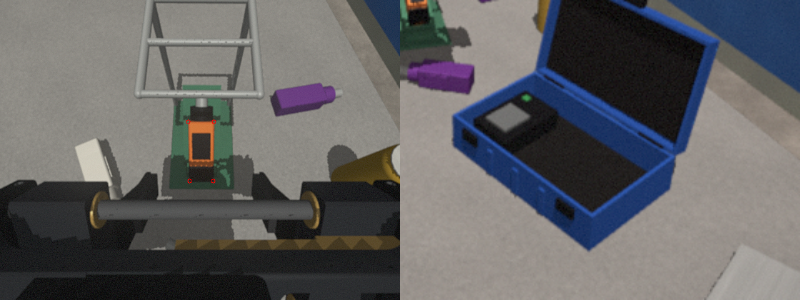

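The left crop shows the orange grinder on the rest with its body at about (202,150), inside the predicted corners. The right crop shows the lid standing open on its own, with the empty space to the right of the charger. I'll refine the grinder's height with the wrist view before closing on it.

```bash
python3 - <<'E'
from h import *
from scipy.optimize import least_squares
C={}
for c,f in(("t","top"),("s","side"),("w","w2")):
    z=np.load(f+".npz"); C[c]=(z["K"],z["T"]); 
    px=z["px"].astype(int); m=(px[...,0]>130)&(px[...,0]-px[...,2]>90)&(px[...,1]<px[...,0]*.72)
    n,l,stt,_=cv2.connectedComponentsWithStats(m.astype(np.uint8)); 
    for i in range(1,n):
        if stt[i,4]>60: print(c,stt[i].tolist(),"hull",cv2.boxPoints(cv2.minAreaRect(np.argwhere(l==i)[:,::-1].astype(np.int32))).round(1).tolist())
E
```

```text
t [264, 101, 49, 35, 900] hull [[263.20001220703125, 104.30000305175781], [309.79998779296875, 100.0999984741211], [312.70001220703125, 131.60000610351562], [266.1000061035156, 135.8000030517578]]
t [156, 209, 31, 21, 292] hull [[155.1999969482422, 223.3000030517578], [159.10000610351562, 207.5], [187.39999389648438, 214.60000610351562], [183.39999389648438, 230.39999389648438]]
s [223, 174, 16, 22, 162] hull [[221.89999389648438, 174.5], [235.10000610351562, 172.3000030517578], [238.60000610351562, 193.89999389648438], [225.5, 196.10000610351562]]
s [338, 212, 52, 23, 105] hull [[334.70001220703125, 226.1999969482422], [338.3999938964844, 211.39999389648438], [389.20001220703125, 224.10000610351562], [385.5, 238.89999389648438]]
w [264, 170, 36, 57, 980] hull [[264.0, 170.0], [299.0, 170.0], [299.0, 226.0], [264.0, 226.0]]
```

```bash
python3 - <<'E'
from h import *
C={}
for c,f in(("t","top"),("s","side"),("w","w2")):
    z=np.load(f+".npz"); C[c]=(z["K"],z["T"])
u={"t":(157.3,215.6),"s":(229.2,173.6),"w":(281.7,169.7)}
for ks in("tsw","tw","sw","ts"):
    x,r=tri([ray(*C[k],u[k]) for k in ks]); print(ks,x.round(4),r)
    Rm=(R.from_euler("z",1.345)*R.from_euler("y",-np.radians(35))).as_matrix()
    print("  origin",(x+Rm@[-.03,0,-.046]).round(4),"grip",(x+Rm@[-.042,0,-.023]).round(4))
E
```

```text
tsw [0.5199 0.2586 0.1257] [np.float64(0.9), np.float64(0.8), np.float64(0.5)]
  origin [0.5203 0.2604 0.0708] grip [0.5152 0.238  0.0828]
tw [0.5201 0.2615 0.1187] [np.float64(0.3), np.float64(0.3)]
  origin [0.5205 0.2632 0.0638] grip [0.5153 0.2408 0.0758]
sw [0.52   0.2576 0.1263] [np.float64(0.4), np.float64(0.4)]
  origin [0.5204 0.2594 0.0714] grip [0.5153 0.237  0.0834]
ts [0.5201 0.2591 0.1256] [np.float64(0.8), np.float64(0.8)]
  origin [0.5205 0.2609 0.0707] grip [0.5154 0.2385 0.0827]
```

```bash
python3 - <<'E'
from h import *
Rt=frame(1.345,35,-1); n=-Rt.as_matrix()[:,2]; g=np.array([.5153,.238,.083])
for d in(.1,.05,.002): print(d,delta(Rt,g+d*n))
E
```

```text
0.1 [ 0.08  0.28  0.17  0.32  3.78 -8.53]
0.05 [  0.08   0.28   0.17   0.96   6.58 -12.62]
0.002 [  0.08   0.28   0.17   1.58   9.26 -16.56]
```

>>> carry_out:
  steps:
    - [0.1,0.3,0.2,0.1,1.2,-2.8,0.85]
    - [0.1,0.3,0.2,0.2,2.5,-5.6,0.85]
    - [0.1,0.3,0.2,0.3,3.8,-8.5,0.85]
    - [0.1,0.3,0.2,0.65,5.2,-10.6,0.85]
    - [0.1,0.3,0.2,0.95,6.6,-12.6,0.85]
    - [0.1,0.3,0.2,1.15,7.5,-14,0.85]
    - [0.1,0.3,0.2,1.35,8.4,-15.3,0.85]
    - [0.1,0.3,0.2,1.6,9.25,-16.5,0.85]
    - [0.1,0.3,0.2,1.6,9.25,-16.5,0.85]

```text
time: 11.75
position: [0.5165, 0.2491, 0.0673]
tool_rot: [-2.097, -1.674, -0.656]
ft_force: [-0.3, 0.1, 0.5]
grip_width: 0.853
grip_force: 0.0
```

```bash
python3 - <<'E'
from h import *
st()
E
```

```text
t 11.75 q [-0.78  0.16  0.71  2.12 -0.91  0.93  0.28] tcp [0.5165 0.2491 0.0673] grasp [0.5141 0.2385 0.0829] F [-0.3  0.1  0.5] w 0.853 gf 0.0
y [ 0.975 -0.22  -0.004] z [ 0.123  0.559 -0.82 ]
```

>>> carry_out:
  steps:
    - [0,0,0,0,0,0,0.3]
    - [0,0,0,0,0,0,0.3]
    - [0,0,0,0,0,0,0.3]
    - [0,0,0,0,0,0,0.3]
    - [0,0,0,0,0,0,0.3]
    - [0,0,0,0,0,0,0.3]
    - [0,0,0,0,0,0,0.3]
  squeeze: 35

```text
time: 12.45
position: [0.5161, 0.2479, 0.0674]
tool_rot: [-2.098, -1.671, -0.657]
ft_force: [-3.3, -2.4, 5.3]
grip_width: 0.479
grip_force: 35.0
```

```bash
python3 - <<'E'
from h import *
st()
E
```

```text
t 12.45 q [-0.78  0.16  0.71  2.12 -0.91  0.93  0.28] tcp [0.5161 0.2479 0.0674] grasp [0.5137 0.2373 0.083 ] F [-3.3 -2.4  5.3] w 0.479 gf 35.0
y [ 0.975 -0.222 -0.004] z [ 0.124  0.56  -0.819]
```

>>> carry_out:
  steps:
    - [0,0,0,-0.1,-0.3,0.4,0.3]
    - [0,0,0,-0.15,-0.7,1,0.3]
    - [0,0,0,-0.3,-1.3,1.9,0.3]
    - [0,0,0,-0.45,-2,2.9,0.3]
    - [0,0,0,-0.6,-3,3.3,0.3]
    - [0,0,0,-1.1,-5,3.5,0.3]
    - [0,0,0,-1.6,-8,3.5,0.3]
    - [0,0,0,-2.3,-11,3.5,0.3]
    - [0,0,0,-3,-14,3.5,0.3]
    - [0,0,0,-3.7,-17,4.5,0.3]
    - [0,0,0,-3.7,-17,8,0.3]
    - [0,0,0,-3.7,-17,12,0.3]

```text
time: 13.65
position: [0.4769, 0.0746, 0.1851]
tool_rot: [-2.105, -1.666, -0.65]
ft_force: [0.6, 2.2, -5.1]
grip_width: 0.475
grip_force: 35.0
```

```bash
python3 - <<'E'
from h import *
st(); print(delta(frame(.266,0,-1),[.5718,-.3329,.33]))
E
```

```text
t 13.65 q [-0.62 -0.11  0.86  2.05 -0.56  1.23  0.21] tcp [0.4769 0.0746 0.1851] grasp [0.4746 0.064  0.2007] F [ 0.6  2.2 -5.1] w 0.475 gf 35.0
y [ 0.974 -0.227 -0.009] z [ 0.122  0.556 -0.822]
[-26.56  24.9  -59.51   9.49 -40.75  12.59]
```

>>> carry_out:
  steps:
    - [0,0,0,1,0,4,0.3]
    - [-2,2,-5,2.5,-2,8,0.3]
    - [-4.5,4,-10,5,-5,12,0.3]
    - [-7,6.5,-16,7,-8.5,14.5,0.3]
    - [-10,9,-22,8.5,-12.5,15.5,0.3]
    - [-13,12,-29,9.5,-17,16,0.3]
    - [-16,15,-36,9.5,-21.5,16,0.3]
    - [-19,18,-43,9.5,-26,16,0.3]
    - [-22,20.5,-49,9.5,-30.5,16,0.3]
    - [-25,23,-56,9.5,-35,16,0.3]
    - [-26.5,24.9,-59.5,9.5,-38.5,16,0.3]
    - [-26.5,24.9,-59.5,9.5,-40.7,16,0.3]

```text
time: 14.85
position: [0.5732, -0.3312, 0.3447]
tool_rot: [-3.112, -0.423, 0.001]
ft_force: [0.0, -0.2, -6.1]
grip_width: 0.483
grip_force: 35.0
```

```bash
python3 - <<'E'
from h import *
st(); print(delta(frame(.266,0,-1),[.5718,-.3329,.12]))
a,K,T=cam("side");b,K2,T2=cam("wrist");np.savez("s3.npz",px=a,K=K,T=T);np.savez("w3.npz",px=b,K=K2,T=T2)
case=lambda q:R.from_euler("z",.2663).apply(q)+[.569,-.2767,0]
P=case([(-.094,-.154,.07),(-.094,.062,.07),(.094,-.154,.07),(.094,.062,.07),(.1,.16,.07),(-.1,.16,.07),(-.1,-.16,.07)])
for im,k,t in((a,K,T),(b,K2,T2)):
    for u in proj(k,t,P): cv2.circle(im,tuple(int(v) for v in u),3,(255,0,0),1)
save("p3.png",np.hstack([cv2.resize(a,(400,300)),cv2.resize(b,(400,300))]))
E
```

```text
t 14.85 q [-0.18  0.47  1.04  1.17 -0.4   1.71 -0.55] tcp [ 0.5732 -0.3312  0.3447] grasp [ 0.5732 -0.3312  0.3637] F [ 0.  -0.2 -6.1] w 0.483 gf 35.0
y [ 0.267 -0.964 -0.001] z [-0.001  0.    -1.   ]
[ -0.03  -0.04  -0.24  -0.14  -0.17 -24.37]
```

View pics/p3.png

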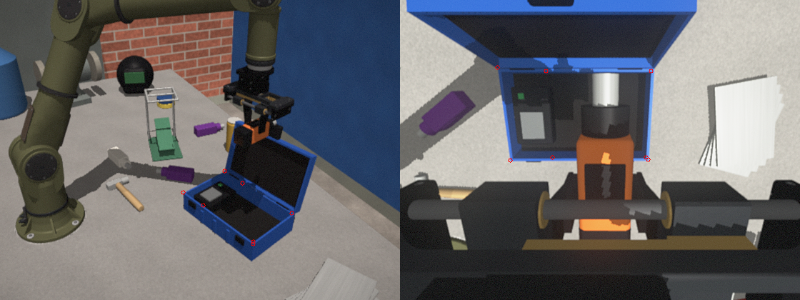

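The left crop shows the case outline matching the projected corners with the lid open. In the right crop the grinder hangs level with its nose toward the hinge, to the right of the charger. Now I descend.

>>> carry_out:
  steps:
    - [0,0,-0.2,-0.1,-0.2,-3,0.3]
    - [0,0,-0.2,-0.1,-0.2,-7,0.3]
    - [0,0,-0.2,-0.1,-0.2,-11,0.3]
    - [0,0,-0.2,-0.1,-0.2,-14.5,0.3]
    - [0,0,-0.2,-0.1,-0.2,-18,0.3]
    - [0,0,-0.2,-0.1,-0.2,-21,0.3]
    - [0,0,-0.2,-0.1,-0.2,-23,0.3]
    - [0,0,-0.2,-0.1,-0.2,-24.4,0.3]
    - [0,0,-0.2,-0.1,-0.2,-24.4,0.3]

```text
time: 15.85
position: [0.5712, -0.3297, 0.1005]
tool_rot: [-3.11, -0.421, -0.001]
ft_force: [-0.4, -0.4, -6.4]
grip_width: 0.482
grip_force: 35.0
```

```bash
python3 - <<'E'
from h import *
st(); print(delta(frame(.266,0,-1),[.5718,-.3329,.045]))
E
```

```text
t 15.85 q [-0.21  0.56  0.97  1.57 -0.48  1.27 -0.47] tcp [ 0.5712 -0.3297  0.1005] grasp [ 0.5712 -0.3298  0.1195] F [-0.4 -0.4 -6.4] w 0.482 gf 35.0
y [ 0.266 -0.964 -0.003] z [ 0.     0.004 -1.   ]
[-0.21  0.01 -0.18  0.06 -0.32 -7.45]
```

>>> carry_out:
  steps:
    - [-0.2,0,-0.2,0.1,-0.3,-1.5,0.3]
    - [-0.2,0,-0.2,0.1,-0.3,-3,0.3]
    - [-0.2,0,-0.2,0.1,-0.3,-4.5,0.3]
    - [-0.2,0,-0.2,0.1,-0.3,-6,0.3]
    - [-0.2,0,-0.2,0.1,-0.3,-7,0.3]
    - [-0.2,0,-0.2,0.1,-0.3,-7.5,0.3]
    - [-0.2,0,-0.2,0.1,-0.3,-7.8,0.3]
    - [-0.2,0,-0.2,0.1,-0.3,-8.0,0.3]
    - [-0.2,0,-0.2,0.1,-0.3,-8.1,0.3]

```text
time: 16.75
position: [0.5743, -0.3343, 0.0223]
tool_rot: [3.11, 0.416, 0.007]
ft_force: [-0.5, 0.3, -5.3]
grip_width: 0.479
grip_force: 35.0
```

```bash
python3 - <<'E'
from h import *
st()
E
```

```text
t 16.75 q [-0.18  0.64  0.92  1.63 -0.55  1.14 -0.43] tcp [ 0.5743 -0.3343  0.0223] grasp [ 0.5742 -0.3342  0.0413] F [-0.5  0.3 -5.3] w 0.479 gf 35.0
y [ 0.263 -0.965  0.004] z [ 0.005 -0.003 -1.   ]
```

Not in contact yet. Down in 1 mm steps.

>>> carry_out:
  steps:
    - [0,0,0,0,0,-0.1,0.3]
    - [0,0,0,0,0,-0.2,0.3]
    - [0,0,0,0,0,-0.3,0.3]
    - [0,0,0,0,0,-0.35,0.3]
    - [0,0,0,0,0,-0.35,0.3]

```text
time: 17.25
position: [0.574, -0.334, 0.0184]
tool_rot: [3.111, 0.416, 0.006]
ft_force: [-0.7, 0.6, -6.1]
grip_width: 0.48
grip_force: 35.0
```

```bash
python3 - <<'E'
from h import *
st()
E
```

```text
t 17.25 q [-0.18  0.64  0.91  1.63 -0.55  1.14 -0.43] tcp [ 0.574  -0.334   0.0184] grasp [ 0.5739 -0.3339  0.0374] F [-0.7  0.6 -6.1] w 0.48 gf 35.0
y [ 0.263 -0.965  0.004] z [ 0.004 -0.003 -1.   ]
```

>>> carry_out:
  steps:
    - [0,0,0,0,0,-0.1,0.3]
    - [0,0,0,0,0,-0.15,0.3]
    - [0,0,0,0,0,-0.2,0.3]
    - [0,0,0,0,0,-0.2,0.3]

```text
time: 17.65
position: [0.5739, -0.334, 0.0163]
tool_rot: [3.111, 0.416, 0.006]
ft_force: [0.1, -0.6, -6.2]
grip_width: 0.477
grip_force: 35.0
```

```bash
python3 - <<'E'
from h import *
st()
E
```

```text
t 17.65 q [-0.17  0.65  0.91  1.63 -0.55  1.14 -0.43] tcp [ 0.5739 -0.334   0.0163] grasp [ 0.5738 -0.3339  0.0353] F [ 0.1 -0.6 -6.2] w 0.477 gf 35.0
y [ 0.263 -0.965  0.004] z [ 0.004 -0.003 -1.   ]
```

>>> carry_out:
  steps:
    - [0,0,0,0,0,-0.05,0.3]
    - [0,0,0,0,0,-0.1,0.3]
    - [0,0,0,0,0,-0.15,0.3]
    - [0,0,0,0,0,-0.15,0.3]

```text
time: 18.05
position: [0.5739, -0.334, 0.0148]
tool_rot: [3.111, 0.416, 0.006]
ft_force: [0.1, 0.8, -5.6]
grip_width: 0.478
grip_force: 35.0
```

```bash
python3 - <<'E'
from h import *
st()
E
```

```text
t 18.05 q [-0.17  0.65  0.91  1.63 -0.55  1.13 -0.43] tcp [ 0.5739 -0.334   0.0148] grasp [ 0.5738 -0.3339  0.0338] F [ 0.1  0.8 -5.6] w 0.478 gf 35.0
y [ 0.263 -0.965  0.004] z [ 0.004 -0.003 -1.   ]
```

>>> carry_out:
  steps:
    - [0,0,0,0,0,-0.05,0.3]
    - [0,0,0,0,0,-0.1,0.3]
    - [0,0,0,0,0,-0.1,0.3]

```text
time: 18.35
position: [0.5739, -0.334, 0.0138]
tool_rot: [3.111, 0.416, 0.006]
ft_force: [-0.2, -0.0, -6.0]
grip_width: 0.481
grip_force: 35.0
```

>>> carry_out:
  steps:
    - [0,0,0,0,0,-0.05,0.3]
    - [0,0,0,0,0,-0.1,0.3]
    - [0,0,0,0,0,-0.1,0.3]

```text
time: 18.65
position: [0.5739, -0.334, 0.0129]
tool_rot: [3.111, 0.416, 0.006]
ft_force: [0.2, -0.2, -5.5]
grip_width: 0.478
grip_force: 35.0
```

>>> carry_out:
  steps:
    - [0,0,0,0,0,-0.05,0.3]
    - [0,0,0,0,0,-0.1,0.3]
    - [0,0,0,0,0,-0.1,0.3]

```text
time: 18.95
position: [0.5741, -0.3341, 0.0123]
tool_rot: [3.111, 0.416, 0.006]
ft_force: [-1.3, 0.9, -3.5]
grip_width: 0.472
grip_force: 35.0
```

>>> carry_out:
  steps:
    - [0,0,0,0,0,-0.05,0.3]
    - [0,0,0,0,0,-0.1,0.3]
    - [0,0,0,0,0,-0.1,0.3]

```text
time: 19.25
position: [0.5741, -0.3341, 0.0122]
tool_rot: [3.111, 0.416, 0.007]
ft_force: [-2.5, 2.2, 4.4]
grip_width: 0.479
grip_force: 35.0
```

Contact: the force changed from -6 to +4 N at tip height 12 mm, so the tips are about flush with the underside. I ease the grip, let it settle, then open.

>>> carry_out:
  steps:
    - [0,0,0,0,0,0,0.3]
    - [0,0,0,0,0,0,0.3]
    - [0,0,0,0,0,0,0.3]
  squeeze: 5

```text
time: 19.55
position: [0.5743, -0.3345, 0.012]
tool_rot: [3.11, 0.416, 0.007]
ft_force: [-3.1, 2.8, 5.6]
grip_width: 0.482
grip_force: 5.0
```

>>> carry_out:
  steps:
    - [0,0,0,0,0,0,0.55]
    - [0,0,0,0,0,0.1,0.7]
    - [0,0,0,0,0,0.1,0.8]
    - [0,0,0,0,0,0.1,0.8]
    - [0,0,0,0,0,1,0.8]
    - [0,0,0,0,0,3,0.8]
    - [0,0,0,0,0,7,0.8]
    - [0,0,0,0,0,12,0.8]
    - [0,0,0,-0.5,0.5,17,0.8]
    - [0,0,0,-2,2,22,0.8]
    - [0,0,0,-4,6,26,0.8]
    - [0,0,0,-6,10,28,0.8]

```text
time: 20.75
position: [0.5187, -0.2458, 0.288]
tool_rot: [3.109, 0.409, 0.01]
ft_force: [1.0, 3.1, 1.4]
grip_width: 0.804
grip_force: 0.0
```

>>> carry_out:
  steps:
    - [0,0,0,-2,5,0,0.8]
    - [0,0,0,-4,10,0,0.8]
    - [0,0,0,-6,15,0,0.8]
    - [0,0,0,-7,20,0,0.8]
    - [0,0,0,-7,25,0,0.8]
    - [0,0,0,-7,25,0,0.8]

```text
time: 21.35
position: [0.4479, 0.0119, 0.2853]
tool_rot: [3.112, 0.43, 0.008]
ft_force: [0.0, 0.0, 0.2]
grip_width: 0.799
grip_force: 0.0
```

```bash
python3 - <<'E'
from h import *
st(); a,_,_=cam("side");b,_,_=cam("top")
save("p4.png",np.hstack([cv2.resize(a[150:390,200:520],(400,300)),cv2.resize(b[80:320,220:540],(400,300))]))
E
```

```text
t 21.35 q [-0.94 -0.25  0.72  1.79  0.16  1.53 -1.54] tcp [0.4479 0.0119 0.2853] grasp [0.4478 0.0119 0.3043] F [0.  0.  0.2] w 0.799 gf 0.0
y [ 0.271 -0.963  0.001] z [ 0.005  0.    -1.   ]
```

View pics/p4.png

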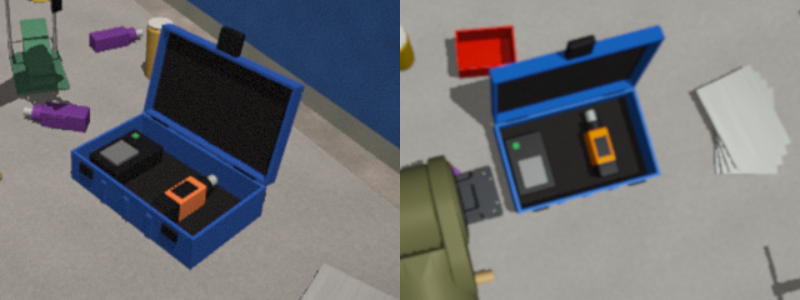

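The grinder lies flat on the case floor beside the charger (top crop about (600,145)). The lid is open on its stop, the bin and can are where they were, and the arm is clear. Handing in.

```bash
python3 -c "
from bench import ctrl
print(ctrl.close_job())"
```

```text
the job is handed in; nothing more can be done
None
```

The job is handed in at about 21 s: the orange grinder lies flat on the case floor beside the charger, the lid leans open on its stop, the bin and can weren't touched, and the judge's verdict was not shown to me.

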